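Sort throwing bats from battens and send the bats' tote into its bay

TASK

Sort the four wooden pieces on the white board: both round bats go into the blue tote standing on the rollers, both square battens into the blue bin standing on the bench. When all four are in, push the loaded tote along the rollers into the bay until it meets the rubber buffer, and go on until the buffer is pushed in by about one centimetre (never two); the end stop that carries the buffer is clamped at a different depth each time, so feel for it. Push the buffer only with the tote, and leave the lantern and the brush pot standing where they are.

Things in the scene. Friction and masses are not known exactly. Their poses are not given: they have to be found in the camera images.
- board: raised white sorting board, fixed: 280 (x) x 360 (y) mm, flat top 105 mm above the bench, no rim. Origin: on the bench, under the board's centre. Its +y or -y edge faces the tote, the other edge the bin, each with a gap of about 10 to 15 mm.
- lane: fixed roller lane, left or right of the board. Origin: on the bench below the tote's loading place, on the centre line; x runs along the lane into the bay. 13 free rollers (22 mm dia.) from x = -90 to 270 mm, tops at 34 mm. Side rails inside y = +-89 mm, 50 mm high, rising to 105 mm as cheeks of the bay from x = 125 mm to its back plate at 295 mm. Near end (-x) open.
- tote: blue open tote, loose on the rollers, 170 x 170 x 60 mm outside, walls and floor 4 to 5 mm, 0.3 to 0.6 kg. Origin: centre of its underside; x along the lane. Its rim stands at 94 mm above the bench, just below the board's top.
- bin: blue open bin, fixed on the bench on the other side of the board, 170 x 170 x 70 mm outside, walls and floor 4 to 5 mm. Origin: centre of its underside.
- bat1: round flat plywood bat, 92 mm dia., 16 mm thick, about 70 g, lying flat: wider than many grippers open, so slide it. Origin: centre of its underside.
- bat2: the same as bat1
- batten1: square wooden batten, 100 x 28 x 28 mm, about 55 g, its length along its x. Origin: centre of its underside.
- batten2: the same as batten1
- buffer (a joint): how far the rubber buffer is pushed in along the lane's +x (m): 0 at the start, end of travel 0.030; yields at about 5 N and stays where pushed. Head: upright disc, 44 mm dia., centred on the lane 68 mm above the bench; its face starts anywhere from x = 185 to 225 mm in the lane's frame (not measured: find it by touch or by eye).
- lantern: bystander: grey clay lantern, a holed cylinder 84 mm dia., 120 mm high, upright beyond the board. Origin: centre of its underside.
- brushpot: bystander: terracotta pot with brushes, 66 mm dia., 70 mm high (brushes to 170 mm), beyond the board. Origin: centre of its underside.
There are look-alikes about, which are no part of the job. Leave any pink or red look-alike of the bat1 alone. Leave any turquoise look-alike of the batten1 alone.

How it is judged:
By the outcome, as a careful person would: the job done as asked, in the order asked, and still so for the second after the job is handed in, with the robot touching nothing.
It also fails if it takes over 72 s, if anything falls off the work surface, if the arm or the gripper's body presses on something with over 40 N, if the wrist force passes 120 N, or if a joint passes its speed limit or range.

ROBOT

A 6-joint arm with a two-finger parallel gripper is mounted at the origin on the work surface. World frame = base frame: x ahead of the robot, y to its left, z up, the work surface at z = 0. Lengths are in m, angles in rad, forces in N, time in s.
With the tool pointing down it reaches from about 0.375 to 0.9 m from the base axis. Payload 3.1 kg.
Tool frame: the origin (TCP) lies midway between the tips of the shut fingers; the grasp point (between the pads) lies 19 mm behind it; z points along the fingers, x is the direction in which the jaws open and shut, and the axes are right-handed (so a half turn about z gives the same grasp; the last joint's range is limited). The gripper opens to 85 mm and grips with 20 to 120 N. Pads are 22 mm wide; open, the fingers measure 114 mm over their backs; the gripper's body (76 mm by 85 mm) begins 54 mm behind the grasp point. The pads swing forward as they close: fully open they stand 13 mm farther back than shut.
Start: joints at [1.065, 0.527, 1.433, -0, 1.181, -0.178], TCP at [0.201, 0.592, 0.198] pointing down, gripper open.
Joint ranges: [-3.08, 3.08], [-0.75, 2.2], [0.22, 2.44], [-1.43, 4.57], [0, 2.65], [-2.85, 2.85]. Speed limits (rad/s): [2.79, 2.79, 3.14, 3.14, 3.14, 3.14].

INTERFACE

Orientations are given as a 3x3 rotation matrix whose columns are the frame's x, y, z axes.
In Python, from rig import read_state, imaging, manip gives the robot as it stands.
- The arm moves only by the shell command python3 -m creep 'ROWS' [FORCE]. ROWS is JSON, a list of rows, each a list of 3 entries, a list of its own where there are three numbers: the shift along the tool's x, y, z in m, then the turn, a rotation vector about the tool's x, y, z in rad, then the gripper's target within -1 to 1 (fully open at 1, half-way at 0, shut at -1). In form: [[[dx, dy, dz], [rx, ry, rz], grip], ...]. A call has 1 to 5 rows; each row is the pose to reach, as a shift and turn from the pose measured when the call began, along the tool's axes at that moment; what a row does not reach only later rows make up. A row lasts 1/12 s, in which the tool goes at most 41.7 mm and 7.16 degrees, less where a joint would pass 70% of its speed; a pose out of reach is approached as far as the arm can. A call with a gripper value outside its range is refused whole. The fingers move at their own pace and stop on an object; FORCE is the grip in N (left out, the last holds). Time passes only in rows, so rows that repeat a pose let the fingers close. It gives the time, the measured TCP pose, the force and the opening at its end, in the units of the state.
- read_state(): the state, without advancing time (a new reading comes with each control period).
- imaging.snapshot(name): name is "scene" or "top" or "wrist"; returns the picture (480x640x3 uint8, red, green, blue); there is no depth.
- imaging.camera_model(name): a dict with "camera_matrix" (3x3 intrinsics, pixels), "dist_coeffs" ([k1, k2, p1, p2, k3] as OpenCV has them; the pictures are not rectified), "R" (3x3) and "t" (3): a world point X has camera coordinates R X + t. Camera axes: x right, y down, z forward; pixel columns grow to the right and rows downward; lengths in m; the calibration is good to about 2 mm. A picture is of the moment at which its call begins: read the wrist's pose just before it. camera_model takes no time and is no camera call; for the wrist camera it gives the pose at the moment of the call.
- manip.job_done(): hands the job in, once; it reports no verdict.
Trained networks look in the newest picture that a camera, given by its name, has taken for a name from the list of things; names that differ only in an ending like _2 or _b are one class to them, and where a whole thing is asked for, a point or a joint stands for the part that bears it (a point fixed in the world has none). Each returns a list of dicts, best first, with "conf" (0 to 1); they miss things now and then, are a little off and sometimes report something else, mostly with a low value. They report only what shows in the picture. A call takes as long as a camera call. They do not tell look-alikes from the thing itself.
- imaging.masks_of(camera, label): "region" (480x640 bool, what is visible of it) and "centre" ([column, row] in pixels, amid what is visible of it).
The state is a dict: "time_s": time; "joints": joint angles; "joint_velocities": joint speeds; "effort": joint torques, N m; "position": TCP position; "orientation": TCP orientation; "wrist_force": force on the tool from outside, world axes, zero at the start; "moment": the same for the moment, N m; "opening": finger opening in m.
Only numpy, scipy, OpenCV 4.12 (cv2) and the standard library are available. Lean on these libraries where they do the work, as an engineer would, in place of code of your own. Each camera call takes 0.05 s, during which the arm holds its last target. There are 200 camera calls.

## Working session

There is one attempt and no reset: what is moved stays moved. The work goes in short steps, Python scripts to look and compute and a shell command to move; the robot and the scene stay as the last step left them, time stands still between calls to the robot, and variables do not carry over. Pictures are saved under pics/ and viewed, about 8 in all and at most 12, crops included, and the job is handed in when it is done.

```bash
mkdir -p pics; ls; python3 - <<'E'
from rig import read_state, imaging, manip
import cv2
for n in ["top","scene"]:
    cv2.imwrite(f"pics/{n}0.png", imaging.snapshot(n)[:,:,::-1])
    for l in ["bat1","batten1","tote","bin","lantern","brushpot","board"]:
        print(n,l,[(round(d["conf"],2),[int(v) for v in d["centre"]],int(d["region"].sum())) for d in imaging.masks_of(n,l)])
s=read_state(); print({k:s[k] for k in ("time_s","joints","position","orientation","wrist_force","opening")})
E
```

```text
pics
top bat1 [(0.86, [473, 184], 1019), (0.75, [376, 242], 1323), (0.73, [310, 302], 1343)]
top batten1 [(0.84, [298, 246], 612), (0.74, [151, 344], 588), (0.68, [376, 290], 655)]
top tote [(0.94, [218, 273], 5861), (0.52, [307, 302], 1356)]
top bin [(0.58, [459, 270], 5673)]
top lantern [(0.73, [365, 174], 1470)]
top brushpot [(0.77, [314, 171], 860)]
top board [(0.97, [342, 272], 15501)]
scene bat1 [(0.79, [208, 426], 1591), (0.78, [263, 280], 1392), (0.61, [262, 394], 1455)]
scene batten1 [(0.71, [326, 240], 536), (0.64, [375, 146], 291), (0.57, [236, 241], 727)]
scene tote [(0.61, [372, 194], 4189), (0.34, [280, 252], 13426)]
scene bin [(0.85, [177, 326], 6455)]
scene lantern [(0.78, [320, 349], 1903), (0.55, [421, 250], 224), (0.28, [419, 256], 5281)]
scene brushpot [(0.71, [365, 323], 1004)]
scene board [(0.86, [277, 254], 13361)]
{'time_s': 0.8, 'joints': array([ 1.06548782e+00,  5.27431151e-01,  1.43265912e+00,  8.16168542e-06,
        1.18139977e+00, -1.78490718e-01]), 'position': array([0.20061161, 0.59193569, 0.19816579]), 'orientation': array([[ 3.21033823e-01,  9.47067729e-01,  4.30663494e-05],
       [ 9.47067724e-01, -3.21033825e-01,  9.34454407e-05],
       [ 1.02324916e-04,  1.07876025e-05, -9.99999995e-01]]), 'wrist_force': array([ 0.27639242,  1.09068321, -0.41623456]), 'opening': 0.08542153428763413}
```

View pics/top0.png

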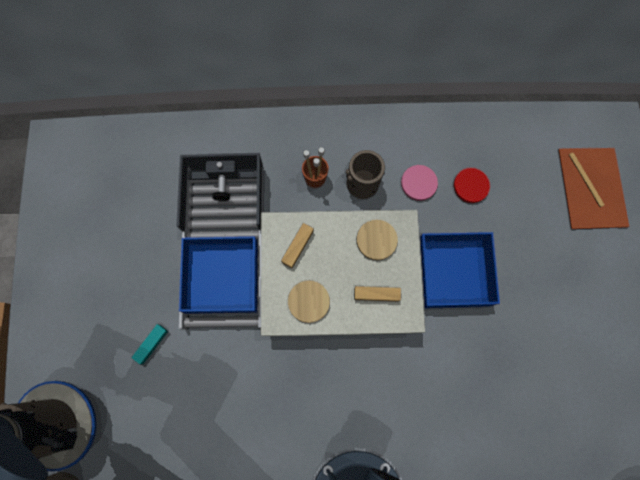

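View pics/scene0.png

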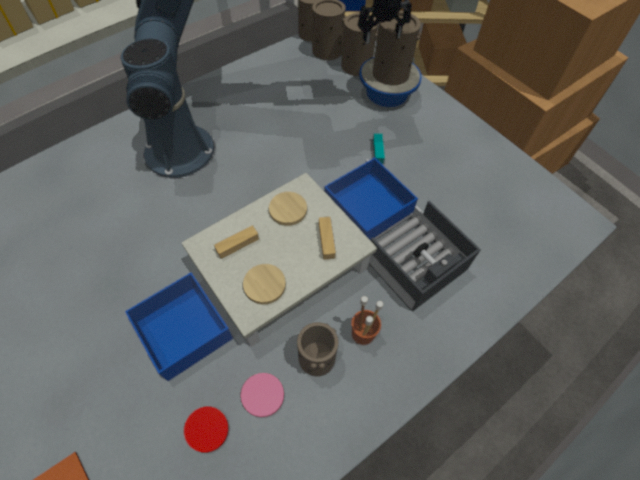

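Wooden bats are at top px (376,241) and (309,302). The pink (419,182) and red (472,184) discs are look-alikes. Wooden battens are at (298,246) and (377,293), with a turquoise look-alike at (150,344). The lane and tote are on the left (+y) and the bin on the right. Next I localise everything and check the choice in a close crop.

```bash
cat > h.py <<'E'
from rig import read_state, imaging, manip
import numpy as np, cv2
def ray(n,px,z,cm=None):
    cm=cm or imaging.camera_model(n); K=np.array(cm["camera_matrix"]);D=np.array(cm["dist_coeffs"]);R=np.array(cm["R"]);t=np.array(cm["t"])
    u=cv2.undistortPoints(np.array(px,float).reshape(-1,1,2),K,D)[:,0]
    d=np.c_[u,np.ones(len(u))]@R; c=-R.T@t
    return c+d*((z-c[2])/d[:,2])[:,None]
def rect(n,region,z):
    c=max(cv2.findContours(region.astype(np.uint8),0,1)[0],key=cv2.contourArea)[:,0]
    p=ray(n,c,z)[:,:2]
    (x,y),(w,h),a=cv2.minAreaRect(p.astype(np.float32)*1000)
    return [round(float(v),1) for v in (x,y,w,h,a)]
E
python3 - <<'E'
from h import *
im=imaging.snapshot("top")
cv2.imwrite("pics/crop1.png",cv2.resize(im[140:345,165:510,::-1],None,fx=2.2,fy=2.2,interpolation=cv2.INTER_CUBIC))
for l,z in [("bat1",.113),("batten1",.125),("tote",.094),("bin",.07),("lantern",.06),("brushpot",.07),("board",.105)]:
    for d in imaging.masks_of("top",l): print("top",l,round(d["conf"],2),[int(v) for v in d["centre"]],rect("top",d["region"],z))
imaging.snapshot("scene")
for l,z in [("bat1",.113),("batten1",.125),("board",.105)]:
    for d in imaging.masks_of("scene",l): print("sc",l,round(d["conf"],2),[int(v) for v in d["centre"]],rect("scene",d["region"],z))
E
```

```text
top bat1 0.75 [375, 243] [573.7, -63.4, 89.5, 92.2, 42.5]
top bat1 0.75 [473, 185] [695.6, -293.8, 83.6, 84.3, 20.5]
top bat1 0.69 [416, 181] [706.1, -171.3, 84.3, 86.3, 42.5]
top bat1 0.57 [310, 303] [439.5, 94.5, 85.7, 85.7, 87.9]
top batten1 0.94 [376, 291] [447.6, -56.4, 103.0, 32.8, 87.8]
top batten1 0.87 [294, 246] [562.7, 115.0, 32.1, 103.5, 58.7]
top batten1 0.74 [149, 343] [356.4, 441.4, 31.6, 91.6, 53.4]
top tote 0.77 [216, 273] [510.4, 297.3, 177.2, 174.8, 89.3]
top tote 0.4 [458, 271] [500.2, -249.5, 176.7, 174.7, 89.1]
top bin 0.88 [458, 270] [504.8, -257.0, 179.9, 174.9, 88.0]
top bin 0.6 [217, 274] [513.7, 301.5, 184.2, 183.2, 87.9]
top lantern 0.95 [366, 174] [751.4, -50.3, 89.5, 130.7, 65.6]
top brushpot 0.8 [315, 170] [765.4, 69.2, 90.8, 65.5, 13.9]
top brushpot 0.28 [363, 173] [748.7, -49.5, 85.3, 127.3, 66.8]
top board 0.59 [339, 275] [505.5, 19.1, 360.0, 279.4, 89.1]
top board 0.3 [217, 204] [680.1, 292.7, 201.6, 241.9, 89.3]
sc bat1 0.94 [204, 427] [757.6, -318.4, 83.3, 80.5, 29.9]
sc bat1 0.68 [289, 206] [439.8, 96.0, 91.3, 101.7, 55.9]
sc bat1 0.67 [262, 280] [574.1, -62.7, 89.7, 96.8, 54.7]
sc bat1 0.6 [263, 393] [768.9, -199.6, 80.0, 77.9, 10.0]
sc batten1 0.84 [238, 242] [454.5, -56.7, 102.0, 43.1, 85.0]
sc batten1 0.84 [376, 148] [428.6, 395.0, 29.2, 104.4, 52.0]
sc batten1 0.71 [325, 240] [567.6, 114.0, 29.7, 111.3, 58.7]
sc board 0.72 [280, 254] [520.5, 18.2, 362.2, 307.1, 89.0]
sc board 0.62 [365, 322] [774.0, 61.1, 63.1, 108.7, 31.1]
```

View pics/crop1.png

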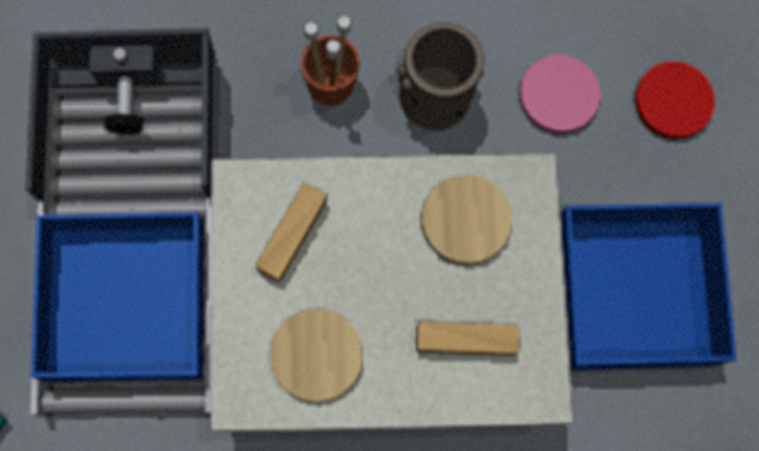

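The crop confirms the choice: two wooden battens at crop (292,231) and (468,338), two wooden bats at crop (316,354) and (466,220). The pink and red discs lie off the board. The buffer head is visible at crop (124,122). I'll take the upper batten first.

```bash
cat > go.py <<'E'
import sys
from h import *
s=read_state(); R=np.array(s["orientation"]); p=np.array(s["position"])
a=np.degrees(np.arctan2(R[1,0],R[0,0]))
print("t %.2f pos"%s["time_s"],(p*1000).round(1),"jaw %.1f"%a,"F",np.round(s["wrist_force"],1),"open %.1f"%(s["opening"]*1000),"tilt",R[:,2].round(3),"q1 q6",np.round(s["joints"],2)[[0,5]])
v=[float(x) for x in sys.argv[1:]]
if v:
    d=np.array(v[:3])-p*1000; print("shift mm",(R.T@d).round(1), "len %.0f"%np.linalg.norm(d), "rz %.3f"%np.radians((a-v[3]+90)%180-90) if len(v)>3 else "")
E
python3 -m creep '[[[-0.106,0.157,0],[0,0,0],1],[[-0.106,0.157,0],[0,0,0],1],[[-0.106,0.157,0],[0,0,0],1],[[-0.106,0.157,0],[0,0,0],1],[[-0.106,0.157,0],[0,0,0],1]]'
python3 -m creep '[[[-0.106,0.157,0],[0,0,0],1],[[-0.106,0.157,0],[0,0,0],1],[[-0.106,0.157,0],[0,0,0],1],[[-0.106,0.157,0],[0,0,0],1],[[-0.106,0.157,0],[0,0,0],1]]'
python3 go.py 563 115 190 58.7
```

```text
time_s: 1.82
position: [0.3171, 0.438, 0.1982]
orientation: [[0.323, 0.947, 0.001], [0.947, -0.323, -0.001], [-0.001, 0.001, -1.0]]
wrist_force: [0.2, 0.4, -0.7]
opening: 0.0856
time_s: 2.23
position: [0.4339, 0.2842, 0.1988]
orientation: [[0.325, 0.946, 0.002], [0.946, -0.325, -0.002], [-0.001, 0.003, -1.0]]
wrist_force: [0.4, 1.1, 0.2]
opening: 0.0854
t 2.23 pos [433.9 284.2 198.8] jaw 71.1 F [0.4 1.1 0.2] open 85.4 tilt [ 0.002 -0.002 -1.   ] q1 q6 [ 0.37 -0.87]
shift mm [-118.1  177.     9.4] len 213 rz 0.216
```

```bash
python3 -m creep '[[[-0.118,0.177,0.009],[0,0,0.216],1],[[-0.118,0.177,0.009],[0,0,0.216],1],[[-0.118,0.177,0.009],[0,0,0.216],1],[[-0.118,0.177,0.009],[0,0,0.216],1],[[-0.118,0.177,0.009],[0,0,0.216],1]]' >/dev/null
python3 - <<'E'
from h import *
im=imaging.snapshot("wrist"); cv2.imwrite("pics/w1.png",im[:,:,::-1])
for d in imaging.masks_of("wrist","batten1"): print(round(d["conf"],2),[int(v) for v in d["centre"]],rect("wrist",d["region"],.133))
E
python3 go.py 563 115 106 58.7
```

```text
0.77 [322, 239] [566.0, 112.2, 27.9, 102.7, 58.3]
0.66 [51, 224] [454.2, -45.3, 106.5, 29.9, 85.1]
t 2.75 pos [563.1 116.4 190.9] jaw 58.3 F [-0.3  0.2  1.2] open 85.5 tilt [ 0.007 -0.004 -1.   ] q1 q6 [ 0.01 -1.  ]
shift mm [-1.3 -0.  84.9] len 85 rz -0.007
```

View pics/w1.png

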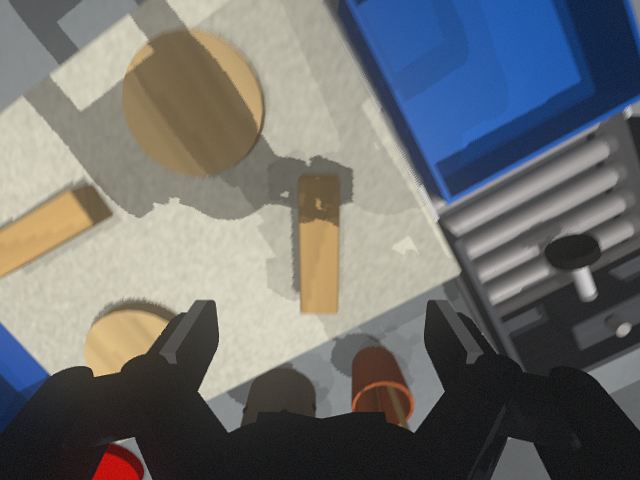

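The wrist view shows the batten centred between the fingers at (320,243), with the pot and lantern beyond the reach of the fingers.

```bash
python3 -m creep '[[[-0.002,0.003,0.035],[0,0,0],1],[[-0.002,0.003,0.065],[0,0,0],1],[[-0.002,0.003,0.085],[0,0,0],1],[[-0.002,0.003,0.085],[0,0,0],0],[[-0.002,0.003,0.085],[0,0,0],-1]]' 40
python3 -m creep '[[[0,0,0],[0,0,0],-1],[[0,0,0],[0,0,0],-1],[[0,0,0],[0,0,0],-1],[[0,0,0],[0,0,0],-1],[[0,0,0],[0,0,0],-1]]'
python3 go.py 540 -257 200 0
```

```text
time_s: 3.17
position: [0.5642, 0.1132, 0.1052]
orientation: [[0.525, 0.851, 0.004], [0.851, -0.525, -0.004], [-0.001, 0.006, -1.0]]
wrist_force: [0.1, 0.6, 1.0]
opening: 0.0641
time_s: 3.58
position: [0.5647, 0.1133, 0.1061]
orientation: [[0.525, 0.851, 0.006], [0.851, -0.525, -0.004], [0.0, 0.007, -1.0]]
wrist_force: [0.5, -0.3, -0.6]
opening: 0.0008
t 3.58 pos [564.7 113.3 106.1] jaw 58.3 F [ 0.5 -0.3 -0.6] open 0.8 tilt [ 0.006 -0.004 -1.   ] q1 q6 [ 0.01 -1.01]
shift mm [-328.1  174.   -92.6] len 383 rz 1.018
```

```bash
python3 - <<'E'
from h import *
im=imaging.snapshot("wrist"); cv2.imwrite("pics/w2.png",im[:,:,::-1])
imaging.snapshot("top")
for d in imaging.masks_of("top","batten1"): print(round(d["conf"],2),[int(v) for v in d["centre"]],rect("top",d["region"],.125))
E
```

```text
0.7 [377, 291] [450.9, -55.5, 100.9, 30.7, 87.7]
```

View pics/w2.png

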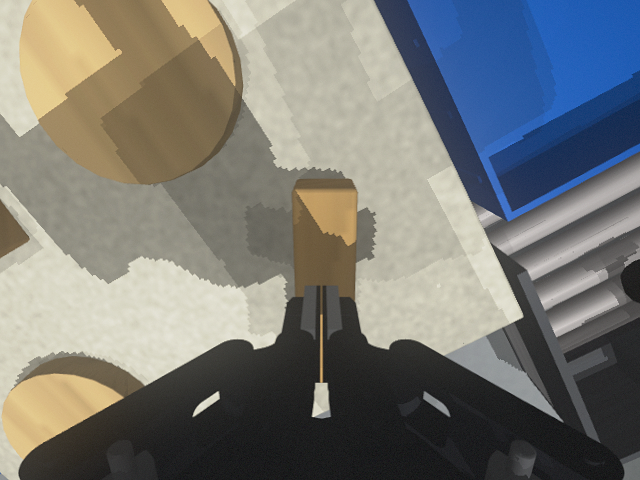

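```bash
python3 - <<'E'
from h import *
cm=imaging.camera_model("wrist")
print(ray("wrist",[[325,182],[295,192],[356,192],[321,390],[321,345],[295,290]],.133).round(4))
print(ray("wrist",[[321,400]],.105).round(4))
R=np.array(cm["R"]);t=np.array(cm["t"]);s=read_state();p=np.array(s["position"]);Rt=np.array(s["orientation"])
print("cam",(-R.T@t).round(3), "cam in tool",(Rt.T@(-R.T@t-p)).round(3))
for q in [p,p-Rt[:,2]*.019,[.523,.138,.133],[.608,.086,.133],[.608,.086,.105]]:
    print(np.round(cv2.projectPoints(np.array([q],float),cv2.Rodrigues(R)[0],t,np.array(cm["camera_matrix"]),np.array(cm["dist_coeffs"]))[0].ravel()))
for n in ["joints"]: print(s[n].round(3), s["wrist_force"].round(1))
E
```

```text
[[0.5186 0.1424 0.133 ]
 [0.5156 0.1295 0.133 ]
 [0.529  0.1513 0.133 ]
 [0.6083 0.0852 0.133 ]
 [0.5853 0.0994 0.133 ]
 [0.5538 0.1048 0.133 ]]
[[0.636  0.0681 0.105 ]]
cam [0.496 0.154 0.282] cam in tool [-0.001 -0.079 -0.177]
[322. 274.]
[323. 290.]
[322. 196.]
[322. 389.]
[322. 355.]
[ 0.006  0.582  1.647 -0.005  0.907 -1.009] [ 0.8 -0.4  0. ]
```

```bash
python3 - <<'E'
from h import *
cm=imaging.camera_model("wrist");print(np.array(cm["camera_matrix"]).round(1).tolist(),np.round(cm["dist_coeffs"],3))
R=np.array(cm["R"]);t=np.array(cm["t"]);s=read_state();p=np.array(s["position"]);Rt=np.array(s["orientation"])
for dy in (-.011,0,.011):
  for dz in (0,-.013,-.026,-.04):
    q=p+Rt@np.array([0,dy,dz]); print(dy,dz,np.round(cv2.projectPoints(q[None],cv2.Rodrigues(R)[0],t,np.array(cm["camera_matrix"]),np.array(cm["dist_coeffs"]))[0].ravel()))
im=cv2.imread("pics/w2.png"); cv2.imwrite("pics/w2c.png",cv2.resize(im[170:430,220:440],None,fx=2.3,fy=2.3,interpolation=cv2.INTER_CUBIC))
E
```

```text
[[359.8, 0.0, 320.9], [0.0, 359.8, 234.3], [0.0, 0.0, 1.0]] [-0.036  0.     0.     0.     0.   ]
-0.011 0 [323. 255.]
-0.011 -0.013 [323. 264.]
-0.011 -0.026 [323. 275.]
-0.011 -0.04 [323. 289.]
0 0 [322. 274.]
0 -0.013 [323. 285.]
0 -0.026 [323. 297.]
0 -0.04 [323. 312.]
0.011 0 [322. 293.]
0.011 -0.013 [323. 304.]
0.011 -0.026 [323. 318.]
0.011 -0.04 [323. 334.]
```

View pics/w2c.png

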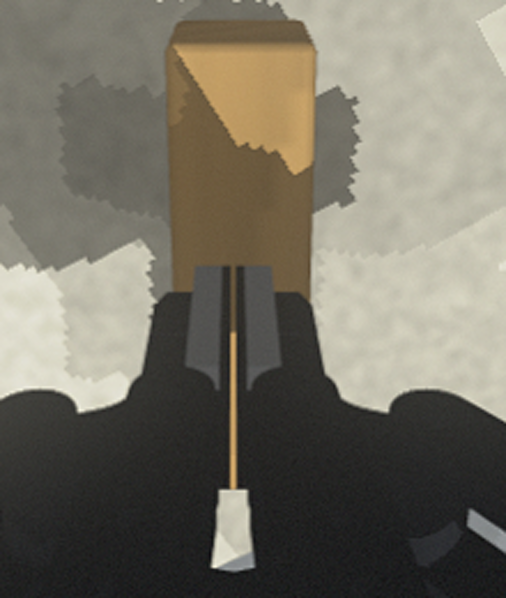

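Measured result: the shut fingertips sit about 36 mm short of the reported TCP. The fingers closed above the batten without touching it, and the pad spacing in the picture agrees. I'll go deeper by that amount, watching the force.

```bash

python3 -m creep '[[[0,0,0],[0,0,0],1],[[0,0,0],[0,0,0],1],[[0,0,0],[0,0,0],1],[[0,0,0],[0,0,0],1],[[0,0,0],[0,0,0],1]]' 40 | tail -1
python3 -m creep '[[[0,0,0.01],[0,0,0],1],[[0,0,0.02],[0,0,0],1],[[0,0,0.028],[0,0,0],1],[[0,0,0.034],[0,0,0],1],[[0,0,0.034],[0,0,0],1]]' 
python3 -m creep '[[[0,0,0],[0,0,0],-1],[[0,0,0],[0,0,0],-1],[[0,0,0],[0,0,0],-1],[[0,0,0],[0,0,0],-1],[[0,0,0],[0,0,0],-1]]'
python3 go.py 540 -257 200 0
```

```text
opening: 0.0608
time_s: 4.57
position: [0.5629, 0.113, 0.0693]
orientation: [[0.525, 0.851, 0.001], [0.851, -0.525, -0.004], [-0.003, 0.003, -1.0]]
wrist_force: [0.7, -0.4, 0.5]
opening: 0.085
time_s: 4.98
position: [0.5652, 0.1133, 0.0717]
orientation: [[0.525, 0.851, 0.006], [0.851, -0.525, -0.003], [0.0, 0.007, -1.0]]
wrist_force: [1.4, -0.5, 1.9]
opening: 0.0275
t 4.98 pos [565.2 113.3  71.7] jaw 58.3 F [ 1.4 -0.5  1.9] open 27.5 tilt [ 0.006 -0.003 -1.   ] q1 q6 [ 0.01 -1.01]
shift mm [-328.3  173.9 -127.1] len 393 rz 1.018
```

Gripped (27.5 mm opening). Now lift and carry to the bin.

```bash

python3 -m creep '[[[0,0,-0.035],[0,0,0],-1],[[0,0,-0.07],[0,0,0],-1],[[-0.034,0.018,-0.075],[0,0,0.1],-1],[[-0.067,0.036,-0.075],[0,0,0.2],-1],[[-0.1,0.053,-0.075],[0,0,0.3],-1]]' | tail -1
python3 go.py 540 -257 146 0
```

```text
opening: 0.0273
t 5.40 pos [ 5.583e+02 -1.000e-01  1.489e+02] jaw 41.0 F [ 0.4 -0.1 -0.3] open 27.3 tilt [ 0.01  -0.004 -1.   ] q1 q6 [-0.2  -0.91]
shift mm [-182.3  181.9    3.8] len 258 rz 0.715
```

```bash

python3 -m creep '[[[-0.03,0.03,0],[0,0,0.11],-1],[[-0.06,0.06,0],[0,0,0.22],-1],[[-0.09,0.09,0],[0,0,0.34],-1],[[-0.12,0.12,0],[0,0,0.45],-1],[[-0.14,0.14,0],[0,0,0.54],-1]]' | tail -1
python3 go.py 538 -257 -5 0
```

```text
opening: 0.0269
t 5.82 pos [ 544.3 -201.1  150.3] jaw 9.7 F [ 1.3  0.1 -0.8] open 26.9 tilt [ 0.012 -0.006 -1.   ] q1 q6 [-0.55 -0.72]
shift mm [-17.2  52.8 155.5] len 165 rz 0.169
```

```bash

python3 -m creep '[[[-0.01,0.03,0],[0,0,0.09],-1],[[-0.017,0.053,0.005],[0,0,0.17],-1],[[-0.017,0.053,0.04],[0,0,0.17],-1],[[-0.017,0.053,0.075],[0,0,0.17],-1],[[-0.017,0.053,0.1],[0,0,0.17],-1]]' | tail -1
python3 go.py 538 -257 -5 0
python3 -m creep '[[[0,0,0.03],[0,0,0],-1],[[0,0,0.053],[0,0,0],-1],[[0,0,0.053],[0,0,0],-1],[[0,0,0.053],[0,0,0],-0.1],[[0,0,0.053],[0,0,0],-0.1]]'
python3 -m creep '[[[0,0,0],[0,0,0],-0.1],[[0,0,0],[0,0,0],-0.1],[[0,0,-0.04],[0,0,0],-0.1],[[0,0,-0.08],[0,0,0],-0.1],[[0,0,-0.12],[0,0,0],0.5]]'
python3 go.py 450 -56 120 -3
```

```text
opening: 0.027
t 6.23 pos [ 536.7 -257.4   48.9] jaw -0.2 F [ 0.5  0.7 -0.8] open 27.0 tilt [ 0.011 -0.005 -1.   ] q1 q6 [-0.64 -0.63]
shift mm [ 0.7 -0.7 53.9] len 54 rz -0.003
time_s: 6.65
position: [0.5383, -0.2583, -0.0027]
orientation: [[1.0, -0.003, 0.013], [-0.003, -1.0, -0.007], [0.013, 0.007, -1.0]]
wrist_force: [-0.0, -0.8, 0.6]
opening: 0.0384
time_s: 7.07
position: [0.5365, -0.2573, 0.119]
orientation: [[1.0, -0.003, 0.013], [-0.003, -1.0, -0.007], [0.013, 0.007, -1.0]]
wrist_force: [1.4, -1.5, 0.0]
opening: 0.0492
t 7.07 pos [ 536.5 -257.3  119. ] jaw -0.2 F [ 1.4 -1.5  0. ] open 49.2 tilt [ 0.013 -0.007 -1.   ] q1 q6 [-0.64 -0.63]
shift mm [ -87.1 -201.1   -3.4] len 219 rz 0.050
```

```bash

python3 -m creep '[[[-0.016,-0.038,-0.01],[0,0,0],1],[[-0.032,-0.076,-0.01],[0,0,0.02],1],[[-0.05,-0.115,-0.01],[0,0,0.05],1],[[-0.067,-0.153,-0.01],[0,0,0.05],1],[[-0.083,-0.19,-0.01],[0,0,0.05],1]]' | tail -1
python3 - <<'E'
from h import *
imaging.snapshot("wrist")
for d in imaging.masks_of("wrist","batten1"): print(round(d["conf"],2),[int(v) for v in d["centre"]],rect("wrist",d["region"],.133))
E
python3 go.py 450 -56 70 -3
```

```text
opening: 0.0857
0.61 [311, 242] [444.1, -49.6, 100.8, 28.3, 85.7]
t 7.58 pos [448.9 -62.  127.6] jaw -2.7 F [-0.4  0.1  0.1] open 85.2 tilt [ 0.007 -0.004 -1.   ] q1 q6 [-0.38 -0.34]
shift mm [ 0.4 -6.3 57.5] len 58 rz 0.005
```

```bash

python3 -m creep '[[[-0.003,-0.01,0],[0,0,0.025],1],[[-0.003,-0.01,0.025],[0,0,0.025],1],[[-0.003,-0.01,0.045],[0,0,0.025],1],[[-0.003,-0.01,0.057],[0,0,0.025],1],[[-0.003,-0.01,0.057],[0,0,0.025],1]]'
python3 -m creep '[[[0,0,0],[0,0,0],-1],[[0,0,0],[0,0,0],-1],[[0,0,0],[0,0,0],-1],[[0,0,0],[0,0,0],-1],[[0,0,0],[0,0,0],-1]]' | tail -1
python3 -m creep '[[[0,0,0],[0,0,0],-1],[[0,0,-0.02],[0,0,0],-1],[[0,0,-0.05],[0,0,0],-1],[[0,0,-0.08],[0,0,0],-1],[[0,0,-0.08],[0,0,0],-1]]' | tail -1
python3 go.py 472 -257 148 0
```

```text
time_s: 8.0
position: [0.4466, -0.0522, 0.0697]
orientation: [[0.997, -0.073, 0.006], [-0.073, -0.997, -0.003], [0.006, 0.003, -1.0]]
wrist_force: [0.2, -0.4, -0.5]
opening: 0.0855
opening: 0.0277
opening: 0.0273
t 8.83 pos [449.3 -53.4 156.5] jaw -4.1 F [ 0.9 -0.3 -1. ] open 27.3 tilt [ 0.016 -0.008 -1.   ] q1 q6 [-0.37 -0.29]
shift mm [ 37.  201.4  10.5] len 205 rz -0.071
```

```bash

python3 -m creep '[[[0.007,0.04,0],[0,0,0],-1],[[0.015,0.08,0],[0,0,-0.03],-1],[[0.022,0.12,0],[0,0,-0.07],-1],[[0.03,0.16,0],[0,0,-0.07],-1],[[0.037,0.201,0],[0,0,-0.07],-1]]' | tail -1
python3 -m creep '[[[0,0,0.035],[0,0,0],-1],[[0,0,0.07],[0,0,0],-1],[[0,0,0.105],[0,0,0],-1],[[0,0,0.14],[0,0,0],-1],[[0,0,0.155],[0,0,0],-1]]'
python3 go.py 472 -257 -5 0
```

```text
opening: 0.0274
time_s: 9.67
position: [0.4719, -0.2579, -0.0004]
orientation: [[1.0, -0.002, 0.012], [-0.002, -1.0, -0.004], [0.012, 0.004, -1.0]]
wrist_force: [0.0, 0.2, -1.5]
opening: 0.0274
t 9.67 pos [ 4.719e+02 -2.579e+02 -4.000e-01] jaw -0.1 F [ 0.   0.2 -1.5] open 27.4 tilt [ 0.012 -0.004 -1.   ] q1 q6 [-0.71 -0.72]
shift mm [ 0.  -0.9  4.5] len 5 rz -0.002
```

```bash

python3 -m creep '[[[0,0,0],[0,0,0],-0.1],[[0,0,0],[0,0,0],-0.1],[[0,0,0],[0,0,0],-0.1],[[0,0,0],[0,0,0],-0.1],[[0,0,-0.03],[0,0,0],-0.1]]' | tail -1
python3 -m creep '[[[0,0,-0.04],[0,0,0],0],[[0,0,-0.08],[0,0,0],0],[[0,0,-0.12],[0,0,0],0],[[0,-0.04,-0.12],[0,0,0.1],0.15],[[0,-0.08,-0.12],[0,0,0.2],0.15]]' | tail -1
python3 - <<'E'
from h import *
im=imaging.snapshot("top"); cv2.imwrite("pics/top2.png",im[:,:,::-1])
for l,z in [("bat1",.113),("batten1",.02),("tote",.094)]:
    for d in imaging.masks_of("top",l): print("top",l,round(d["conf"],2),[int(v) for v in d["centre"]],rect("top",d["region"],z))
E
python3 go.py 413 36 120 -24.8
```

```text
opening: 0.0383
opening: 0.0491
top bat1 0.98 [475, 185] [695.1, -294.8, 83.3, 87.6, 84.0]
top bat1 0.72 [301, 295] [451.2, 111.5, 53.9, 88.8, 56.6]
top bat1 0.71 [377, 242] [572.6, -63.3, 91.0, 93.6, 42.4]
top bat1 0.7 [418, 182] [706.1, -171.3, 84.4, 86.4, 42.5]
top batten1 0.95 [149, 340] [361.0, 475.0, 35.2, 99.6, 53.4]
top tote 0.73 [218, 274] [509.3, 297.0, 177.2, 176.1, 89.1]
t 10.70 pos [ 469.5 -175.5  149.1] jaw -11.4 F [ 0.6 -0.8 -0. ] open 49.6 tilt [ 0.009 -0.001 -1.   ] q1 q6 [-0.58 -0.39]
shift mm [ -97.4 -196.2   28.3] len 221 rz 0.234
```

```bash

python3 -m creep '[[[-0.018,-0.036,0],[0,0,0.05],0.2],[[-0.036,-0.072,0],[0,0,0.1],0.2],[[-0.054,-0.108,0],[0,0,0.15],0.2],[[-0.072,-0.144,0],[0,0,0.2],0.2],[[-0.09,-0.18,0.02],[0,0,0.234],0.2]]' | tail -1
python3 - <<'E'
from h import *
im=imaging.snapshot("wrist"); cv2.imwrite("pics/w3.png",im[:,:,::-1])
for d in imaging.masks_of("wrist","bat1"): print(round(d["conf"],2),[int(v) for v in d["centre"]],rect("wrist",d["region"],.121))
E
python3 go.py 413 36 72 -24.8
```

```text
opening: 0.0514
0.95 [287, 110] [431.0, 98.2, 89.6, 89.4, 40.3]
0.84 [588, 264] [545.6, -48.5, 94.1, 67.9, 81.3]
t 11.22 pos [413.8  19.6 128.8] jaw -24.5 F [-0.2 -0.5 -0.6] open 51.2 tilt [ 0.004  0.001 -1.   ] q1 q6 [-0.23  0.2 ]
shift mm [ -7.7 -14.5  56.8] len 59 rz 0.005
```

View pics/top2.png

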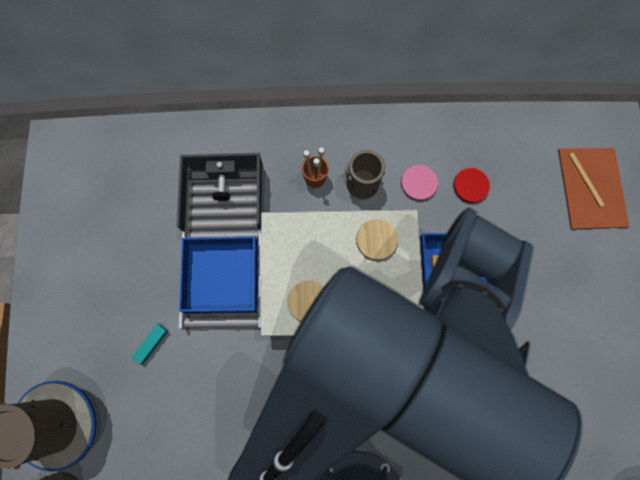

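```bash

python3 -m creep '[[[-0.011,0,0.02],[0,0,0],0.2],[[-0.011,0,0.04],[0,0,0],0.2],[[-0.011,0,0.054],[0,0,0],0.2],[[-0.011,0,0.056],[0,0,0],0.2],[[-0.011,0,0.058],[0,0,0],0.2]]' 
for i in 1; do python3 -m creep '[[[0,0,0.002],[0,0,0],0.2],[[0,0,0.003],[0,0,0],0.2],[[0,0,0.004],[0,0,0],0.2],[[0,0,0.004],[0,0,0],0.2]]'; done; python3 go.py 404 24 68 -24.8
```

```text
time_s: 11.63
position: [0.4052, 0.023, 0.0707]
orientation: [[0.91, -0.416, 0.005], [-0.416, -0.91, 0.0], [0.004, -0.002, -1.0]]
wrist_force: [0.1, 1.1, 0.5]
opening: 0.0511
time_s: 11.97
position: [0.4066, 0.022, 0.0687]
orientation: [[0.91, -0.415, 0.008], [-0.415, -0.91, -0.001], [0.008, -0.002, -1.0]]
wrist_force: [-0.7, -1.4, 14.9]
opening: 0.0511
t 11.97 pos [406.6  22.   68.7] jaw -24.5 F [-0.7 -1.4 14.9] open 51.1 tilt [ 0.008 -0.001 -1.   ] q1 q6 [-0.22  0.2 ]
shift mm [-3.2 -0.7  0.6] len 3 rz 0.005
```

```bash

python3 -m creep '[[[-0.002,0,-0.005],[0,0,0],0.2],[[-0.003,-0.012,-0.005],[0,0,0],0.2],[[-0.003,-0.028,-0.005],[0,0,0],0.2],[[-0.003,-0.044,-0.005],[0,0,0],0.2],[[-0.003,-0.06,-0.005],[0,0,0],0.2]]' 
python3 go.py 474 176 73 -24.5
python3 -m creep '[[[0,-0.016,0],[0,0,0],0.2],[[0,-0.032,0],[0,0,0],0.2],[[0,-0.048,0],[0,0,0],0.2],[[0,-0.064,0],[0,0,0],0.2],[[0,-0.08,0],[0,0,0],0.2]]' 
python3 go.py 474 176 73 -24.5
python3 - <<'E'
from h import *
im=imaging.snapshot("wrist")
for d in imaging.masks_of("wrist","bat1"): print(round(d["conf"],2),[int(v) for v in d["centre"]],rect("wrist",d["region"],.121))
E
```

```text
time_s: 12.38
position: [0.43, 0.0779, 0.0748]
orientation: [[0.909, -0.416, 0.01], [-0.416, -0.909, -0.002], [0.01, -0.003, -1.0]]
wrist_force: [-0.0, -0.5, 0.2]
opening: 0.0513
t 12.38 pos [430.   77.9  74.8] jaw -24.6 F [-0.  -0.5  0.2] open 51.3 tilt [ 0.01  -0.002 -1.   ] q1 q6 [-0.08  0.35]
shift mm [  -0.8 -107.5    2.1] len 107 rz -0.001
time_s: 12.8
position: [0.4644, 0.1511, 0.076]
orientation: [[0.909, -0.416, 0.012], [-0.416, -0.909, -0.002], [0.012, -0.004, -1.0]]
wrist_force: [0.4, -0.2, 0.3]
opening: 0.051
t 12.80 pos [464.4 151.1  76. ] jaw -24.6 F [ 0.4 -0.2  0.3] open 51.0 tilt [ 0.012 -0.002 -1.   ] q1 q6 [0.09 0.52]
shift mm [ -1.6 -26.6   3. ] len 27 rz -0.001
0.85 [319, 189] [484.2, 195.7, 91.6, 91.2, 65.2]
```

The bat moves as planned, nested between the fingertips at (484,196) mm. Push it over the edge.

```bash

python3 -m creep '[[[0,-0.016,0.003],[0,0,0],0.2],[[0,-0.032,0.003],[0,0,0],0.2],[[0,-0.048,0.003],[0,0,0],0.2],[[0,-0.064,0.003],[0,0,0],0.2],[[0,-0.08,0.003],[0,0,0],0.2]]' 
python3 go.py
python3 - <<'E'
from h import *
im=imaging.snapshot("wrist"); cv2.imwrite("pics/w4.png",im[:,:,::-1])
for d in imaging.masks_of("wrist","bat1"): print(round(d["conf"],2),[int(v) for v in d["centre"]],rect("wrist",d["region"],.06))
E
```

```text
time_s: 13.32
position: [0.4977, 0.2239, 0.0745]
orientation: [[0.91, -0.414, 0.012], [-0.414, -0.91, -0.003], [0.012, -0.003, -1.0]]
wrist_force: [-2.5, -0.7, 4.7]
opening: 0.0513
t 13.32 pos [497.7 223.9  74.5] jaw -24.4 F [-2.5 -0.7  4.7] open 51.3 tilt [ 0.012 -0.003 -1.   ] q1 q6 [0.22 0.65]
0.71 [333, 240] [509.7, 232.2, 110.3, 81.0, 5.6]
```

View pics/w4.png

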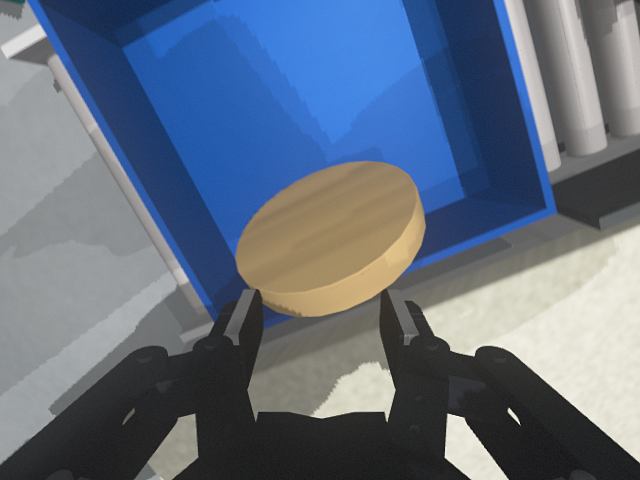

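The bat is tipped into the tote with its trailing edge still on the rim near (320,310). Push on gently.

```bash

python3 -m creep '[[[0,-0.008,0],[0,0,0],0.2],[[0,-0.016,0],[0,0,0],0.2],[[0,-0.022,0],[0,0,0],0.2],[[0,-0.028,0],[0,0,0],0.2],[[0,-0.028,0],[0,0,0],0.2]]' 
python3 - <<'E'
from h import *
im=imaging.snapshot("wrist"); cv2.imwrite("pics/w5.png",im[:,:,::-1])
for d in imaging.masks_of("wrist","bat1"): print(round(d["conf"],2),[int(v) for v in d["centre"]],rect("wrist",d["region"],.055))
for d in imaging.masks_of("wrist","tote"): print(round(d["conf"],2),[int(v) for v in d["centre"]],rect("wrist",d["region"],.094))
E
```

```text
time_s: 13.83
position: [0.5129, 0.2519, 0.0748]
orientation: [[0.911, -0.412, 0.019], [-0.412, -0.911, 0.0], [0.017, -0.008, -1.0]]
wrist_force: [0.4, 0.6, -0.4]
opening: 0.0514
0.83 [300, 140] [534.0, 298.1, 171.6, 171.3, 89.2]
```

```bash

python3 -m creep '[[[0,0,-0.03],[0,0,0],0.2],[[0,0.01,-0.06],[0,0,0],0.2],[[0,0.04,-0.07],[0,0,0],0.2],[[0,0.08,-0.07],[0,0,0],0.2],[[0,0.12,-0.07],[0,0,0],0.2]]' |tail -1
python3 - <<'E'
from h import *
im=imaging.snapshot("wrist"); a=im; b=imaging.snapshot("top"); cv2.imwrite("pics/c5.png",np.vstack([cv2.resize(a,(320,240)),cv2.resize(b[200:350,160:360],(320,240))])[:,:,::-1])
for n,z in [("top",.05),("wrist",.05)]:
  for l in ["bat1","tote"]:
    for d in imaging.masks_of(n,l): print(n,l,round(d["conf"],2),[int(v) for v in d["centre"]],rect(n,d["region"],z if l=="bat1" else .094))
E
python3 go.py 582 -135 130 6
```

```text
opening: 0.0514
top bat1 0.84 [417, 182] [727.6, -186.0, 85.3, 93.1, 59.6]
top bat1 0.83 [475, 186] [717.9, -315.9, 89.4, 88.7, 88.2]
top bat1 0.72 [375, 241] [587.3, -71.9, 95.1, 97.4, 65.7]
top bat1 0.56 [230, 254] [561.5, 274.3, 21.4, 92.8, 80.8]
top tote 0.67 [208, 260] [532.8, 297.3, 175.6, 175.9, 88.3]
wrist bat1 0.86 [593, 395] [633.2, -131.1, 41.6, 138.0, 25.4]
wrist bat1 0.76 [345, 14] [546.9, 258.8, 25.8, 85.1, 66.2]
wrist tote 0.82 [310, 50] [535.4, 257.2, 88.0, 170.2, 89.0]
t 14.70 pos [461.9 142.  143.9] jaw -24.4 F [ 0.7  0.3 -0.6] open 50.7 tilt [ 0.019 -0.    -1.   ] q1 q6 [0.07 0.49]
shift mm [223.4 202.8  16.2] len 302 rz -0.530
```

View pics/c5.png

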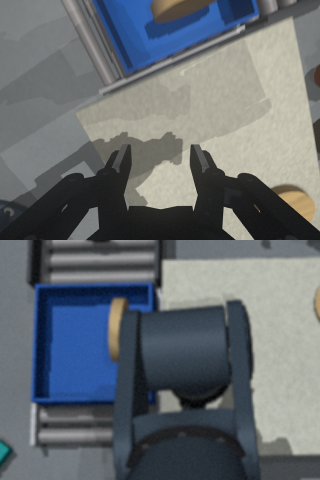

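```bash

python3 -m creep '[[[0.01,-0.03,0],[0,0,-0.1],-1],[[0.02,-0.06,0],[0,0,-0.2],-1],[[0.03,-0.086,0],[0,0,-0.3],-1],[[0.03,-0.086,0],[0,0,-0.426],-1],[[0.03,-0.086,0],[0,0,-0.426],-1]]' |tail -1
python3 - <<'E'
from h import *
im=imaging.snapshot("wrist"); cv2.imwrite("pics/w6.png",im[:,:,::-1])
for l in ["bat1","tote"]:
    for d in imaging.masks_of("wrist",l): print(l,round(d["conf"],2),[int(v) for v in d["centre"]],rect("wrist",d["region"],.08 if l=="bat1" else .094))
E
python3 go.py 534 243 90 0
```

```text
opening: -0.0001
bat1 0.87 [361, 164] [551.4, 257.4, 26.8, 97.4, 85.7]
tote 0.72 [331, 106] [533.3, 282.0, 142.2, 171.8, 89.0]
tote 0.34 [251, 298] [501.3, 154.6, 304.2, 139.7, 4.5]
t 15.27 pos [523.8 208.4 144.5] jaw -0.0 F [-0.6 -0.1  0.7] open 0.3 tilt [ 0.017 -0.    -1.   ] q1 q6 [0.18 0.19]
shift mm [  9.3 -34.7  54.7] len 65 rz -0.001
```

View pics/w6.png

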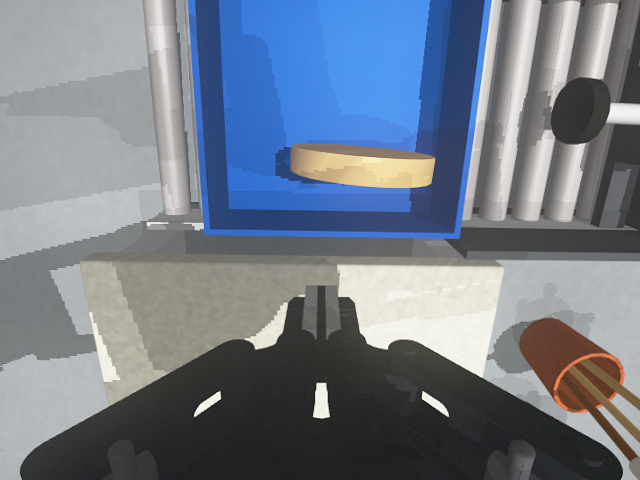

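The bat stands on edge in the tote, (290–435, 145–187) in the picture. I'll knock its top over towards +y so it lies flat.

```bash

python3 -m creep '[[[0.027,0.005,0.02],[0,0,0],-1],[[0.027,0.005,0.045],[0,0,0],-1],[[0.027,0.005,0.062],[0,0,0],-1],[[0.027,-0.005,0.062],[0,0,0],-1],[[0.027,-0.017,0.062],[0,0,0],-1]]' 
python3 -m creep '[[[0,-0.012,0],[0,0,0],-1],[[0,-0.024,0],[0,0,0],-1],[[0,-0.036,0],[0,0,0],-1],[[0,-0.048,0],[0,0,0],-1],[[0,-0.06,0],[0,0,0],-1]]' 
python3 -m creep '[[[0,0,-0.03],[0,0,0],-1],[[0,0.03,-0.055],[0,0,0],-1],[[0,0.06,-0.055],[0,0,0],0.2],[[0,0.09,-0.055],[0,0,0],0.2],[[0,0.09,-0.055],[0,0,0],0.2]]' |tail -1
python3 - <<'E'
from h import *
im=imaging.snapshot("wrist"); cv2.imwrite("pics/w7.png",im[:,:,::-1])
for l in ["bat1","tote"]:
    for d in imaging.masks_of("wrist",l): print(l,round(d["conf"],2),[int(v) for v in d["centre"]],rect("wrist",d["region"],.055 if l=="bat1" else .094))
E
python3 go.py 582 -135 130 6
```

```text
time_s: 15.68
position: [0.5507, 0.225, 0.0822]
orientation: [[1.0, -0.004, 0.014], [-0.004, -1.0, -0.001], [0.014, 0.001, -1.0]]
wrist_force: [0.4, 0.2, 0.6]
opening: 0.0001
time_s: 16.1
position: [0.551, 0.2869, 0.083]
orientation: [[1.0, -0.003, 0.015], [-0.003, -1.0, -0.001], [0.015, 0.001, -1.0]]
wrist_force: [0.9, 1.3, -0.7]
opening: 0.0002
opening: 0.0359
bat1 0.56 [325, 51] [554.7, 311.8, 91.8, 72.5, 0.0]
tote 0.61 [264, 126] [534.9, 278.5, 120.7, 171.1, 89.6]
t 16.67 pos [550.1 197.5 138.3] jaw -0.2 F [ 0.5  0.1 -0.9] open 51.5 tilt [ 0.016  0.    -1.   ] q1 q6 [0.16 0.16]
shift mm [ 33.1 332.4   8.8] len 334 rz -0.109
```

```bash

python3 -m creep '[[[0.003,0.035,0],[0,0,-0.02],0.2],[[0.006,0.07,0],[0,0,-0.04],0.2],[[0.01,0.11,0],[0,0,-0.06],0.2],[[0.015,0.15,0],[0,0,-0.08],0.2],[[0.02,0.185,0],[0,0,-0.109],0.2]]' |tail -1
python3 go.py 581 -135 130 6.3
python3 -m creep '[[[0.004,0.035,0],[0,0,0],0.2],[[0.008,0.07,0],[0,0,0],0.2],[[0.012,0.1,0],[0,0,0],0.2],[[0.016,0.13,0],[0,0,0],0.2],[[0.018,0.143,0],[0,0,0],0.2]]' |tail -1
python3 - <<'E'
from h import *
im=imaging.snapshot("wrist"); cv2.imwrite("pics/w8.png",im[:,:,::-1])
for l in ["bat1"]:
    for d in imaging.masks_of("wrist",l): print(l,round(d["conf"],2),[int(v) for v in d["centre"]],rect("wrist",d["region"],.121))
E
python3 go.py 581 -135 76 6.3
```

```text
opening: 0.0514
t 17.08 pos [569.8  12.  138.5] jaw 6.2 F [ 1.2 -0.7  0.1] open 51.4 tilt [ 0.016  0.    -1.   ] q1 q6 [-0.18 -0.29]
shift mm [ -4.8 147.3   8.7] len 148 rz -0.002
opening: 0.0513
bat1 0.8 [384, 397] [655.8, -221.8, 34.9, 12.4, 89.7]
bat1 0.67 [272, 126] [571.1, -62.1, 91.4, 91.4, 6.0]
bat1 0.57 [457, 291] [688.5, -140.6, 56.2, 64.4, 44.3]
t 17.60 pos [ 604.4 -129.4  138.8] jaw 6.1 F [0.5 0.1 0.3] open 51.1 tilt [ 0.017 -0.    -1.   ] q1 q6 [-0.39 -0.5 ]
shift mm [-25.    3.   62.4] len 67 rz -0.004
```

```bash

python3 -m creep '[[[-0.025,0.001,0.02],[0,0,0],0.2],[[-0.025,0.001,0.04],[0,0,0],0.2],[[-0.025,0.001,0.058],[0,0,0],0.2],[[-0.025,0.001,0.064],[0,0,0],0.2],[[-0.025,0.001,0.064],[0,0,0],0.2]]'
python3 -m creep '[[[0,-0.01,0],[0,0,0],0.2],[[0,-0.026,0],[0,0,0],0.2],[[0,-0.044,0],[0,0,0],0.2],[[0,-0.062,0],[0,0,0],0.2],[[0,-0.08,0],[0,0,0],0.2]]' |tail -1
python3 go.py 544 165 75 6.3
python3 -m creep '[[[0,-0.018,0.001],[0,0,0],0.2],[[0,-0.036,0.001],[0,0,0],0.2],[[0,-0.054,0.001],[0,0,0],0.2],[[0,-0.072,0.001],[0,0,0],0.2],[[0,-0.09,0.001],[0,0,0],0.2]]' |tail -1
python3 - <<'E'
from h import *
im=imaging.snapshot("wrist")
for d in imaging.masks_of("wrist","bat1"): print(round(d["conf"],2),[int(v) for v in d["centre"]],rect("wrist",d["region"],.121))
E
python3 go.py 544 165 75 6.3
```

```text
time_s: 18.02
position: [0.5793, -0.1302, 0.0728]
orientation: [[0.994, 0.108, 0.013], [0.108, -0.994, 0.002], [0.013, -0.001, -1.0]]
wrist_force: [0.0, 0.5, -0.5]
opening: 0.0514
opening: 0.0514
t 18.43 pos [570.7 -48.2  74. ] jaw 6.2 F [-0.7 -0.3  0.1] open 51.4 tilt [ 0.014  0.002 -1.   ] q1 q6 [-0.28 -0.4 ]
shift mm [  -3.4 -214.8   -0.9] len 215 rz -0.001
opening: 0.0515
0.68 [477, 466] [646.3, -31.8, 16.8, 30.4, 42.1]
0.58 [319, 187] [552.8, 93.3, 91.3, 91.6, 46.5]
0.24 [618, 16] [643.7, 167.4, 17.1, 10.4, 9.0]
t 18.95 pos [559.9  45.5  74.2] jaw 6.5 F [-0.7  0.1 -0.5] open 51.4 tilt [ 0.015  0.003 -1.   ] q1 q6 [-0.12 -0.24]
shift mm [  -2.3 -120.5   -0.6] len 121 rz 0.003
```

```bash

python3 -m creep '[[[0,-0.018,0.001],[0,0,0],0.2],[[0,-0.036,0.001],[0,0,0],0.2],[[0,-0.054,0.001],[0,0,0],0.2],[[0,-0.072,0.001],[0,0,0],0.2],[[0,-0.09,0.001],[0,0,0],0.2]]' |tail -1
python3 -m creep '[[[0,-0.018,0],[0,0,0],0.2],[[0,-0.036,0],[0,0,0],0.2],[[0,-0.052,0],[0,0,0],0.2],[[0,-0.068,0],[0,0,0],0.2],[[0,-0.084,0],[0,0,0],0.2]]'
python3 - <<'E'
from h import *
im=imaging.snapshot("wrist"); cv2.imwrite("pics/w9.png",im[:,:,::-1])
for l,z in [("bat1",.07),("tote",.094)]:
  for d in imaging.masks_of("wrist",l): print(l,round(d["conf"],2),[int(v) for v in d["centre"]],rect("wrist",d["region"],z))
E
python3 go.py
```

```text
opening: 0.0512
time_s: 19.78
position: [0.5425, 0.2207, 0.0765]
orientation: [[0.993, 0.114, 0.022], [0.114, -0.993, 0.003], [0.023, -0.001, -1.0]]
wrist_force: [2.7, -1.7, 7.6]
opening: 0.0514
bat1 0.97 [360, 81] [550.0, 314.7, 84.8, 78.0, 7.4]
bat1 0.58 [313, 241] [536.6, 232.7, 75.2, 104.2, 86.2]
bat1 0.47 [165, 346] [388.2, 153.5, 208.1, 92.0, 39.4]
tote 0.49 [581, 413] [699.9, 157.4, 1.8, 41.7, 55.4]
t 19.93 pos [541.1 221.   75.9] jaw 6.6 F [-0.2 -0.5  3.1] open 51.5 tilt [ 0.019  0.004 -1.   ] q1 q6 [0.2  0.08]
```

View pics/w9.png

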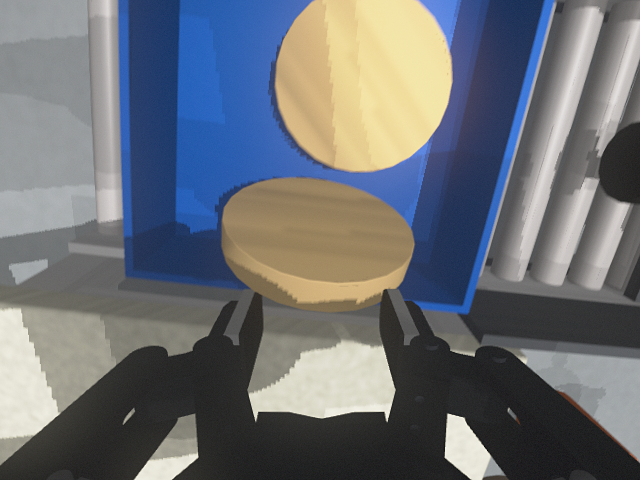

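Bat1 lies flat at (365,85). Bat2 at (315,240) is tipped in with its trailing edge on the rim. I'll keep pushing so that it tips over onto bat1.

```bash

python3 -m creep '[[[0,-0.008,0],[0,0,0],0.2],[[0,-0.016,0],[0,0,0],0.2],[[0,-0.024,0],[0,0,0],0.2],[[0,-0.032,0],[0,0,0],0.2],[[0,-0.032,0],[0,0,0],0.2]]'
python3 -m creep '[[[0,-0.01,-0.003],[0,0,0],0.2],[[0,-0.02,-0.006],[0,0,0],0.2],[[0,-0.03,-0.006],[0,0,0],0.2],[[0,-0.04,-0.006],[0,0,0],0.2],[[0,-0.05,-0.006],[0,0,0],0.2]]'
python3 -m creep '[[[0,0,-0.03],[0,0,0],0.2],[[0,0.03,-0.055],[0,0,0],0.2],[[0,0.07,-0.06],[0,0,0],-1],[[0,0.11,-0.06],[0,0,0],-1],[[0,0.11,-0.06],[0,0,0],-1]]' |tail -1
python3 - <<'E'
from h import *
im=imaging.snapshot("wrist"); cv2.imwrite("pics/w10.png",im[:,:,::-1])
for l,z in [("bat1",.07),("tote",.094)]:
  for d in imaging.masks_of("wrist",l): print(l,round(d["conf"],2),[int(v) for v in d["centre"]],rect("wrist",d["region"],z))
E
python3 go.py
```

```text
time_s: 20.35
position: [0.537, 0.2543, 0.0759]
orientation: [[0.993, 0.117, 0.019], [0.117, -0.993, 0.004], [0.02, -0.002, -1.0]]
wrist_force: [1.0, 0.2, 1.3]
opening: 0.0513
time_s: 20.77
position: [0.5304, 0.305, 0.0817]
orientation: [[0.993, 0.117, 0.018], [0.117, -0.993, 0.004], [0.019, -0.002, -1.0]]
wrist_force: [-0.1, -0.5, 0.1]
opening: 0.0514
opening: 0.0154
bat1 0.9 [375, 28] [558.2, 326.8, 37.0, 65.6, 37.2]
bat1 0.8 [300, 72] [517.4, 295.8, 91.2, 89.8, 6.7]
tote 0.6 [252, 128] [512.5, 283.1, 127.7, 171.3, 89.2]
t 21.33 pos [542.  195.8 141.4] jaw 6.6 F [ 0.5  0.5 -0.3] open -0.0 tilt [ 0.018  0.005 -1.   ] q1 q6 [0.15 0.03]
```

View pics/w10.png

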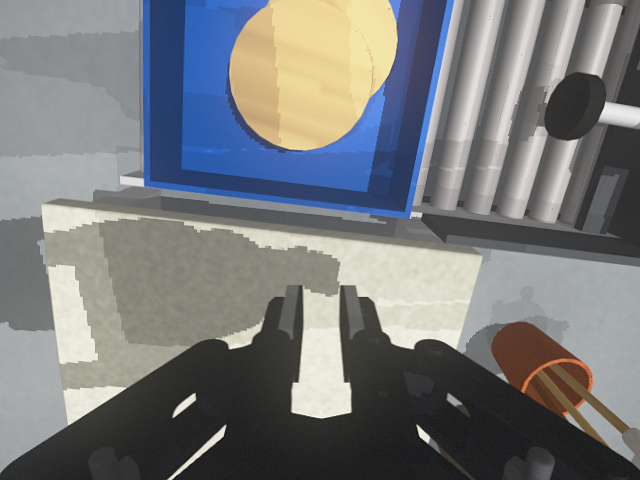

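Both bats now lie in the tote, bat2 overlapping bat1 at (300,75) and (375,30). The rim is clear and the tote has shifted back to x≈512 mm. Next: check the battens in the bin, then move behind the tote.

```bash

python3 -m creep '[[[-0.031,-0.024,0],[0,0,0],-1],[[-0.062,-0.048,0],[0,0,0.05],-1],[[-0.093,-0.072,0],[0,0,0.115],-1],[[-0.124,-0.096,0],[0,0,0.115],-1],[[-0.154,-0.12,0],[0,0,0.115],-1]]' |tail -1
python3 - <<'E'
from h import *
im=imaging.snapshot("top")
for l,z in [("batten1",.02),("bat1",.06),("tote",.094),("bin",.07),("lantern",.06),("brushpot",.07)]:
    for d in imaging.masks_of("top",l): print("top",l,round(d["conf"],2),[int(v) for v in d["centre"]],int(d["region"].sum()),rect("top",d["region"],z))
c=im[230:310,420:500].astype(int); m=(c[:,:,0]>c[:,:,2]+25).astype(np.uint8)
n,_,st,ce=cv2.connectedComponentsWithStats(m); print("wood in bin",[(st[i,4],(ce[i]+[420,230]).round()) for i in range(1,n) if st[i,4]>40])
b=im[205:335,262:422].astype(int); print("wood on board px",int((b[:,:,0]>b[:,:,2]+45).sum()))
E
python3 go.py 377 297 26 0
```

```text
opening: -0.0
top batten1 0.89 [454, 285] 559 [468.8, -260.4, 31.1, 109.9, 1.3]
top batten1 0.65 [450, 261] 523 [534.4, -255.2, 107.0, 31.2, 89.7]
top bat1 0.78 [201, 259] 434 [542.6, 336.1, 53.0, 89.1, 65.0]
top bat1 0.76 [419, 183] 1041 [725.0, -183.4, 88.8, 89.8, 40.4]
top bat1 0.7 [473, 187] 968 [714.3, -312.3, 87.1, 88.5, 75.2]
top bat1 0.69 [223, 276] 1196 [521.3, 292.2, 91.8, 88.5, 44.3]
top bat1 0.5 [461, 270] 4459 [507.0, -259.4, 181.1, 178.2, 88.7]
top bat1 0.21 [315, 173] 698 [771.0, 69.4, 61.2, 99.2, 88.3]
top tote 0.69 [239, 260] 3532 [513.2, 297.0, 177.6, 172.5, 88.2]
top bin 0.9 [461, 270] 4674 [504.3, -256.1, 183.0, 178.0, 89.2]
top lantern 0.69 [366, 173] 1605 [751.7, -51.6, 91.1, 134.4, 71.4]
top brushpot 0.78 [315, 169] 764 [768.3, 68.4, 63.0, 101.0, 88.3]
wood in bin [(np.int32(499), array([452., 261.])), (np.int32(506), array([456., 288.]))]
wood on board px 0
t 22.10 pos [376.5 297.6 138.9] jaw 0.1 F [-0.2 -0.5  0.3] open 0.2 tilt [ 0.019  0.005 -1.   ] q1 q6 [0.44 0.44]
shift mm [ -1.7   1.2 112.9] len 113 rz 0.001
```

Both battens lie flat in the bin, both bats are in the tote, and the board is empty. Lower behind the tote and start pushing.

```bash

python3 -m creep '[[[-0.002,0.001,0.03],[0,0,0],-1],[[-0.002,0.001,0.06],[0,0,0],-1],[[-0.002,0.001,0.09],[0,0,0],-1],[[-0.002,0.001,0.113],[0,0,0],-1],[[-0.002,0.001,0.113],[0,0,0],-1]]' |tail -2
python3 -m creep '[[[0.008,0,0],[0,0,0],-1],[[0.016,0,0],[0,0,0],-1],[[0.024,0,0],[0,0,0],-1],[[0.032,0,0],[0,0,0],-1],[[0.04,0,0],[0,0,0],-1]]'
python3 -m creep '[[[0.006,0,0],[0,0,0],-1],[[0.012,0,0],[0,0,0],-1],[[0.018,0,0],[0,0,0],-1],[[0.024,0,0],[0,0,0],-1],[[0.03,0,0],[0,0,0],-1]]'
python3 - <<'E'
from h import *
imaging.snapshot("top")
for d in imaging.masks_of("top","tote"): print("top",round(d["conf"],2),rect("top",d["region"],.094))
E
python3 go.py
```

```text
wrist_force: [-0.2, 0.2, 0.1]
opening: 0.0002
time_s: 22.93
position: [0.418, 0.2958, 0.024]
orientation: [[1.0, -0.002, 0.015], [-0.002, -1.0, 0.003], [0.015, -0.003, -1.0]]
wrist_force: [-1.8, 0.1, 2.6]
opening: -0.0003
time_s: 23.35
position: [0.4481, 0.2956, 0.0245]
orientation: [[1.0, -0.002, 0.015], [-0.002, -1.0, 0.003], [0.015, -0.003, -1.0]]
wrist_force: [-2.2, 0.1, 1.6]
opening: -0.0002
top 0.75 [542.8, 296.3, 177.2, 174.8, 88.7]
t 23.45 pos [450.  296.   24.6] jaw -0.1 F [ 0.2 -0.4 -0.5] open 0.3 tilt [ 0.018  0.004 -1.   ] q1 q6 [0.38 0.38]
```

```bash

python3 -m creep '[[[0.007,0,0],[0,0,0],-1],[[0.014,0,0],[0,0,0],-1],[[0.02,0,0],[0,0,0],-1],[[0.026,0,0],[0,0,0],-1],[[0.032,0,0],[0,0,0],-1]]' | grep -E 'posi|force'
python3 -m creep '[[[0.005,0,0],[0,0,0],-1],[[0.01,0,0],[0,0,0],-1],[[0.015,0,0],[0,0,0],-1],[[0.018,0,0],[0,0,0],-1],[[0.021,0,0],[0,0,0],-1]]' | grep -E 'posi|force'
python3 -m creep '[[[0.002,0,0],[0,0,0],-1],[[0.004,0,0],[0,0,0],-1]]' | grep -E 'posi|force'
python3 -m creep '[[[0.002,0,0],[0,0,0],-1],[[0.004,0,0],[0,0,0],-1]]' | grep -E 'posi|force'
python3 - <<'E'
from h import *
imaging.snapshot("top")
for d in imaging.masks_of("top","tote"): print("top",round(d["conf"],2),rect("top",d["region"],.094))
E
python3 go.py
```

```text
position: [0.4825, 0.2959, 0.025]
wrist_force: [-1.2, -0.8, -1.7]
position: [0.504, 0.2958, 0.0254]
wrist_force: [-1.1, -0.3, -0.7]
position: [0.5082, 0.2959, 0.0255]
wrist_force: [-1.0, -0.3, -0.5]
position: [0.5123, 0.2959, 0.0256]
wrist_force: [-0.5, -0.8, -0.3]
top 0.89 [603.4, 295.3, 180.0, 183.1, 88.8]
t 24.72 pos [513.1 296.   25.7] jaw -0.2 F [0.1 0.3 0.3] open -0.1 tilt [ 0.019  0.005 -1.   ] q1 q6 [0.34 0.34]
```

```bash
cat > chk.py <<'E'
import sys
from rig import read_state
s=read_state(); print("%.2f x %.1f Fx %.1f"%(s["time_s"],s["position"][0]*1000,s["wrist_force"][0])); sys.exit(s["wrist_force"][0]<-3.2)
E
python3 -m creep '[[[0.0015,0,0],[0,0,0],-1],[[0.003,0,0],[0,0,0],-1]]' >/dev/null; python3 chk.py || exit
python3 -m creep '[[[0.0015,0,0],[0,0,0],-1],[[0.003,0,0],[0,0,0],-1]]' >/dev/null; python3 chk.py || exit
python3 -m creep '[[[0.0015,0,0],[0,0,0],-1],[[0.003,0,0],[0,0,0],-1]]' >/dev/null; python3 chk.py || exit
python3 -m creep '[[[0.0015,0,0],[0,0,0],-1],[[0.003,0,0],[0,0,0],-1]]' >/dev/null; python3 chk.py || exit
python3 -m creep '[[[0.0015,0,0],[0,0,0],-1],[[0.003,0,0],[0,0,0],-1]]' >/dev/null; python3 chk.py || exit
python3 -m creep '[[[0.0015,0,0],[0,0,0],-1],[[0.003,0,0],[0,0,0],-1]]' >/dev/null; python3 chk.py || exit
python3 -m creep '[[[0.0015,0,0],[0,0,0],-1],[[0.003,0,0],[0,0,0],-1]]' >/dev/null; python3 chk.py || exit
python3 -m creep '[[[0.0015,0,0],[0,0,0],-1],[[0.003,0,0],[0,0,0],-1]]' >/dev/null; python3 chk.py || exit
```

```text
24.88 x 515.8 Fx -4.2True
```

```bash

python3 -m creep '[[[0.001,0,0],[0,0,0],-1],[[0.0015,0,0],[0,0,0],-1]]' >/dev/null; python3 chk.py 
python3 -m creep '[[[0.001,0,0],[0,0,0],-1],[[0.0015,0,0],[0,0,0],-1]]' >/dev/null; python3 chk.py
```

```text
25.05 x 515.6 Fx -5.4
25.22 x 515.5 Fx -6.3True
True
```

```bash

python3 -m creep '[[[0.0015,0,0],[0,0,0],-1],[[0.003,0,0],[0,0,0],-1]]' >/dev/null; python3 chk.py 
python3 -m creep '[[[0.0015,0,0],[0,0,0],-1],[[0.003,0,0],[0,0,0],-1]]' >/dev/null; python3 chk.py
python3 - <<'E'
from h import *
imaging.snapshot("top")
for d in imaging.masks_of("top","tote"): print("top",round(d["conf"],2),rect("top",d["region"],.094))
E
python3 chk.py
```

```text
25.38 x 516.4 Fx -7.1
25.55 x 517.4 Fx -6.9
top 0.96 [610.5, 295.0, 174.8, 181.8, 89.7]
25.65 x 518.0 Fx -5.4True
True
True
```

```bash
cat > chk2.py <<'E'
import sys
from rig import read_state
s=read_state(); print("%.2f x %.1f F %s"%(s["time_s"],s["position"][0]*1000,s["wrist_force"].round(1))); sys.exit(int(s["position"][0]>.5235))
E
python3 -c "
from h import *
print(ray('top',[[222,196],[222,200]],.068).round(3))"
python3 -m creep '[[[0.0015,0,0],[0,0,0],-1],[[0.003,0,0],[0,0,0],-1],[[0.0035,0,0],[0,0,0],-1]]' >/dev/null; python3 chk2.py || exit
python3 -m creep '[[[0.0015,0,0],[0,0,0],-1],[[0.003,0,0],[0,0,0],-1],[[0.0035,0,0],[0,0,0],-1]]' >/dev/null; python3 chk2.py || exit
python3 -m creep '[[[0.0015,0,0],[0,0,0],-1],[[0.003,0,0],[0,0,0],-1],[[0.0035,0,0],[0,0,0],-1]]' >/dev/null; python3 chk2.py || exit
```

```text
[[0.705 0.294 0.068]
 [0.694 0.294 0.068]]
25.90 x 519.9 F [-6.2  0.8  4.6]
26.15 x 521.8 F [-6.5 -1.2  4.1]
26.40 x 523.7 F [-5.6  0.7  4.1]
```

```bash

python3 -m creep '[[[0.0015,0,0],[0,0,0],-1],[[0.003,0,0],[0,0,0],-1]]' >/dev/null; python3 chk2.py
python3 -m creep '[[[0.0005,0,0],[0,0,0],-1],[[0.0005,0,0],[0,0,0],-1]]' >/dev/null; python3 chk2.py
```

```text
26.57 x 524.6 F [-5.8  0.5  4.8]
26.73 x 524.8 F [-4.2  1.   2.3]
```

About 9–11 mm pushed. Back off, lift clear, and check.

```bash

python3 -m creep '[[[-0.008,0,0],[0,0,0],-1],[[-0.02,0,0],[0,0,0],-1],[[-0.035,0,0],[0,0,0],-1],[[-0.05,0,0],[0,0,0],-1],[[-0.06,0,0],[0,0,0],-1]]' |grep force
python3 -m creep '[[[0,0,-0.03],[0,0,0],-1],[[0,0,-0.06],[0,0,0],-1],[[0,0,-0.1],[0,0,0],-1],[[-0.02,0,-0.14],[0,0,0],-1],[[-0.04,0,-0.16],[0,0,0],-1]]' |grep posi
python3 - <<'E'
from h import *
im=imaging.snapshot("top")
for l,z in [("batten1",.02),("bat1",.06),("tote",.094),("lantern",.06),("brushpot",.07)]:
    for d in imaging.masks_of("top",l): print("top",l,round(d["conf"],2),[int(v) for v in d["centre"]],rect("top",d["region"],z))
E
python3 go.py
```

```text
wrist_force: [-0.4, 0.2, -0.1]
position: [0.4292, 0.2967, 0.1908]
top batten1 0.8 [451, 260] [534.8, -255.7, 106.7, 29.7, 87.8]
top batten1 0.73 [455, 287] [469.0, -260.0, 31.2, 107.2, 0.6]
top batten1 0.66 [162, 330] [390.0, 450.4, 31.0, 34.0, 1.1]
top batten1 0.33 [221, 184] [755.5, 305.1, 25.5, 37.3, 87.6]
top bat1 0.97 [418, 182] [725.1, -184.4, 85.3, 93.3, 52.3]
top bat1 0.96 [224, 229] [628.5, 292.6, 89.8, 85.4, 20.4]
top bat1 0.95 [473, 186] [713.3, -312.8, 87.3, 91.2, 83.9]
top bat1 0.92 [203, 219] [648.1, 332.3, 54.4, 94.2, 66.9]
top tote 0.56 [241, 218] [617.1, 296.0, 176.9, 185.1, 89.4]
top lantern 0.75 [364, 174] [751.2, -49.9, 89.1, 129.6, 64.3]
top brushpot 0.57 [312, 170] [768.3, 68.3, 63.0, 101.0, 88.3]
t 27.87 pos [425.7 295.5 185.7] jaw -0.1 F [-0.3 -0.4 -1.1] open 0.2 tilt [-0.007 -0.    -1.   ] q1 q6 [0.39 0.39]
```

```bash
python3 -c "
from rig import manip
print(manip.job_done())"
```

```text
the job is handed in; nothing more can be done
None
```

The job is handed in at about 28 s of the 72 s allowed. Both battens are in the bin, both bats are in the tote, and the tote has pushed the buffer in by roughly 1 cm.

**Last checks:**
- **Sorting:** The overhead camera shows both battens in the bin and both bats inside the tote. The board was empty before I pushed the tote.
- **Tote and arm:** The tote stayed in the bay at x ≈ 617 mm after the arm withdrew, and the arm is clear with wrist force near 0.
- **Bystanders:** The lantern, the brush pot and the pink and red discs measured the same as before. The turquoise batten was partly hidden in the last picture and reported only as a fragment. I never went near it.
- **Buffer:** I never measured its travel directly. First contact lay between TCP x = 513 and 515.5 mm, and the push ended at 524.8 mm, so it went in about 9 to 12 mm. It yielded at 6 to 7 N. The last overhead look put the tote about 6.5 mm beyond where it was early in the push, which agrees to within a few millimetres of camera error.

**What went wrong on the way:**
- **First grasp missed:** The fingers closed above the batten because the real fingertips sit about 35 mm short of the stated TCP. I measured this in the wrist picture and corrected for it.
- **Bat1 landed on its edge:** It stood upright in the tote, so I tipped it flat with the fingertips. Bat2 was pushed over so that it lies partly on bat1.

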